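# Draw the serving paddle out from under the stack

## Robot

A 6-joint arm with a two-finger parallel gripper is mounted at the origin on a cart in front of the work surface, level with it; the furniture and walls round the work are solid. World frame = base frame: x ahead of the robot, y to its left, z up, the work surface at z = 0. Lengths are in m, angles in rad, forces in N, time in s.
With the tool pointing down it reaches from about 0.3 to 1 m from the base axis. Payload 5.1 kg.
Tool frame: the origin (TCP) lies on the centre line of the jaws, within the pads' length; the fingertips stand env.finger_overhang ahead of it and the grasp point (between the pads) lies 8 mm behind it (env.finger_overhang is the distance from the TCP to the fingertips, in m); z points along the fingers, y is the line along which they close (so a half turn about z gives the same grasp; the last joint's range is limited). The gripper opens to 95 mm and grips with 3 to 60 N. Pads are 20 mm wide; open, the fingers measure 119 mm over their backs; the gripper's body (75 mm by 180 mm) begins 59 mm behind the grasp point.
Start: joints at [1.088, 0.124, 1.65, -0, 1.367, -0.083], TCP at [0.253, 0.599, 0.226] pointing down, gripper open.
Joint ranges: [-2.61, 2.61], [-1.02, 2.33], [0.03, 2.71], [-1.35, 4.49], [0.32, 2.68], [-2.91, 2.91]. Speed limits (rad/s): [2.57, 2.57, 3.14, 3.14, 3.14, 3.14].

## Interface

Orientations are given as a unit quaternion [x, y, z, w].
In Python, from plant import env, optics gives the robot as it stands.
- The arm moves only by the shell command python3 -m handwheel 'ROWS' [FORCE]. ROWS is JSON, a list that holds one entry, the list of rows, each a list of 7 numbers: the gripper's target within -1 to 1 (shut at 1, half-way at 0, fully open at -1), then the shift along the world's x, y, z in m, then the turn, a rotation vector about the world's x, y, z in degrees. In form: [[[hand, x, y, z, ax, ay, az], ...]]. A call has 1 to 5 rows; each row is the pose to reach, as a shift and turn from the pose commanded when the call began; what a row does not reach only later rows make up. A row lasts 1/8 s, in which the tool goes at most 62.5 mm and 10.7 degrees, less where a joint would pass 70% of its speed; a pose out of reach is approached as far as the arm can. A call with a gripper value outside its range is refused whole. The fingers move at their own pace and stop on an object; FORCE is the grip in N (left out, the last holds). Time passes only in rows, so rows that repeat a pose let the fingers close. It gives the time, the measured TCP pose, the force, the opening and the grip force at its end, in the units of the state.
- env.get_obs(): the state, without advancing time (a new reading comes with each control period).
- optics.capture(name): name is "scene" or "top"; returns a dict with "frame" (384x512x3 uint8, blue, green, red), "K" (3x3 intrinsics, pixels), "extrinsics" (4x4, takes a point from camera to world coordinates). Camera axes: x right, y down, z forward; pixel columns grow to the right and rows downward; lengths in m; the calibration is good to about 2 mm. A picture is of the moment at which its call begins. There is no depth.
- env.hand_in(): hands the job in; it is judged then, once.
The state is a dict: "clock": time; "qpos": joint angles; "joint_vel": joint speeds; "tau": joint torques, N m; "eef_pos": TCP position; "eef_rot": TCP orientation; "contact_force": force on the tool from outside, world axes, zero at the start; "torque": the same for the moment, N m; "grip_width": opening from 0.0 (shut) to 1.0 (fully open); "gripper_force": force on a finger pad.
Only numpy, scipy, OpenCV 4.12 (cv2) and the standard library are available. Lean on these libraries where they do the work, as an engineer would, in place of code of your own. Each camera call takes 0.05 s, during which the arm holds its last target. There are 200 camera calls.

## Task

The small wooden serving paddle is at the bottom of the stack on the stand, under the tea box and the jar. Draw it out by its handle between the stand's two steel posts, which may be off centre: feel the way through and never force it hard against them, so that the box and jar settle upright onto the stand with neither of them touched or toppled; then lay the paddle gently, flat in the middle of the chopping board. Leave the other things standing where they are.

Things in the scene. Friction and masses are not known exactly. Their poses are not given: they have to be found in the camera images.
- paddle: Loose flat wooden serving paddle, 220 long, 8 thick, 0.08 kg; origin under the middle of its length, +z up, -x to the handle. Handle 24 wide from x = -110 to +30; there square shoulders (corners hardly eased) step out to the blade, 60 wide, to the tail at x = +110. It starts on the stand, underside 12 above the worktop, middle near stand x = -60, held only by the stack's weight.
- paddle_grip (a point): Point on the paddle's handle, 70 from the paddle's middle and 40 from the handle's end, at mid thickness (4 above its underside): a place to grip across the 24 width from above. It overhangs the stand's front by about 45.
- stand: Fixed dark wooden stand. Origin: centre of its underside; -x is the front, the way the paddle is drawn. Base top 12 above the worktop, 180 wide, back end at x = +70; outside the blade two 4 high runners catch the box when the paddle is out. Drawing takes about 2 to 8 N against the stack's friction; pressing the paddle on the stand or its posts with over 25 N in all is too hard.
- gate_zero (a point): Point of the stand at x = -50, y = 0, 12 above the worktop. Beside it, about y = +36 and -36, two square steel posts 10 thick, tops 59 above the worktop, 63 clear between, with 11 high guide strips on to x = -88. All are clamped on one cross bar up to 13 off to either side: that is in NO reading, feel or see it. The posts hold the box back; the 60 wide blade just passes between.
- jar: Loose closed glass jar with a lid, 65 diameter, 100 high, about 0.18 kg, standing on the box. Origin: centre of its underside. Feeling the gate: if a shoulder meets a post, the pull rises stiffly and twists the hand about the vertical; backing off and shifting the paddle away from that post frees it, and the box and jar ride along.
- tea_box: Loose cardboard box of tea, 72 (x) by 135 (y) by 73 high, about 0.16 kg, lying on the paddle's blade, underside 20 above the worktop. Too wide for the posts. Origin: centre of its underside. When the paddle is out it drops 4 onto the stand's runners, back edge first.
- chopping_board: Fixed wooden chopping board, 230 (x) by 340 (y) by 21 high, lying on the cold hob to the left of the stand. Origin: centre of its underside; its top is 21 above it.
- spice_jar: Loose bystander: round spice jar, 41 diameter, 105 high. Origin: centre of its underside.
- salt_pot: Loose bystander: white ceramic shaker, 42 diameter, 77 high. Origin: centre of its underside.
- mill: Loose bystander: wooden pepper mill, 58 diameter, 170 high. Origin: centre of its underside.

How it is judged:
By the outcome, as a careful person would: the job done as asked, in the order asked, and still so for the second after the job is handed in, with the robot touching nothing.
It also fails if it takes over 64 s, if anything falls off the work surface, if the arm or the gripper's body presses on something with over 40 N, if the wrist force passes 120 N, or if a joint passes its speed limit or range.

## Working session

There is one attempt and no reset: what is moved stays moved. The work goes in short steps, Python scripts to look and compute and a shell command to move; the robot and the scene stay as the last step left them, time stands still between calls to the robot, and variables do not carry over. Pictures are saved under pics/ and viewed, at most 10 in all, crops included, and the job is handed in when it is done.

```bash
mkdir -p pics
python3 - <<'E'
from plant import env, optics
import cv2,numpy as np
for n in("scene","top"):
    d=optics.capture(n); cv2.imwrite(f"pics/{n}0.png",cv2.resize(d["frame"],(768,576),interpolation=cv2.INTER_CUBIC)); cv2.imwrite(f"{n}_raw.png",d["frame"]); np.savez(f"{n}.npz",K=d["K"],E=d["extrinsics"]);print(n,d["K"].round(1).tolist(),d["extrinsics"].round(3).tolist())
o=env.get_obs();print(o["clock"],o["eef_pos"],o["eef_rot"],o["grip_width"],env.finger_overhang)
E
```

```text
scene [[429.1, 0.0, 255.5], [0.0, 429.1, 197.7], [0.0, 0.0, 1.0]] [[0.586, -0.529, 0.614, -0.268], [-0.81, -0.365, 0.458, -0.547], [-0.018, -0.766, -0.642, 0.953], [0.0, 0.0, 0.0, 1.0]]
top [[374.9, 0.0, 255.5], [0.0, 374.9, 197.4], [0.0, 0.0, 1.0]] [[0.007, -0.998, 0.054, 0.48], [-1.0, -0.007, 0.011, 0.054], [-0.01, -0.054, -0.998, 1.293], [0.0, 0.0, 0.0, 1.0]]
0.1 [0.2527626  0.59824322 0.22453997] [ 1.98565984e-01  9.80087092e-01 -8.83556751e-04 -2.48667298e-04] 1.0008860709017104 0.011
```

View pics/scene0.png

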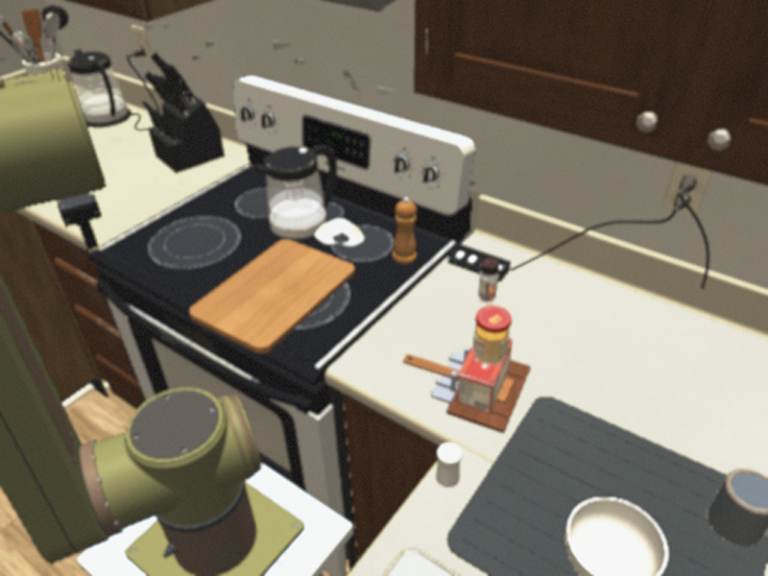

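View pics/top0.png

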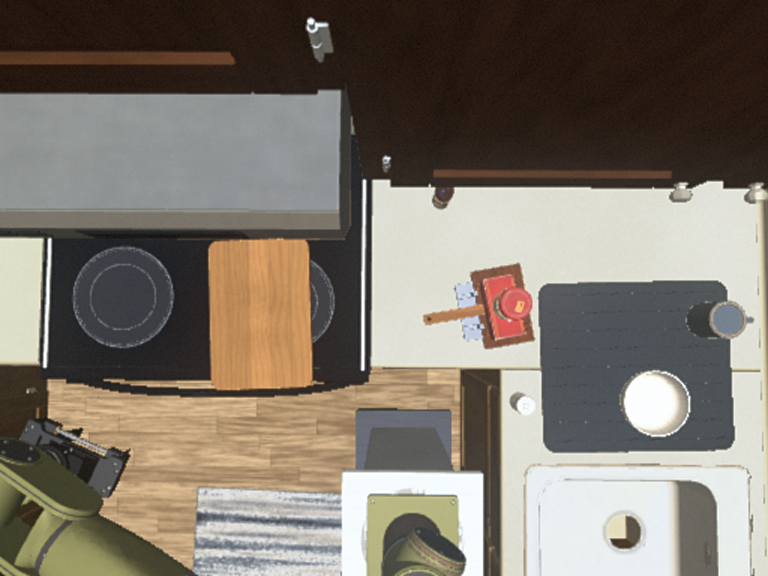

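The scene picture shows the stand at (490,390), its handle pointing left toward the hob. In the top picture, the handle end is at (425,320), the gate at (468,312), the board at about (260,315), the salt pot at (523,404) and the spice jar at (443,197). I'll crop in closer next.

Run:
```python
import cv2,numpy as np
a=cv2.imread("top_raw.png")[170:240,275:365]; b=cv2.imread("scene_raw.png")[215:290,262:362]
cv2.imwrite("pics/topc.png",cv2.resize(a,None,fx=8,fy=8,interpolation=cv2.INTER_NEAREST))
cv2.imwrite("pics/scenec.png",cv2.resize(b,None,fx=8,fy=8,interpolation=cv2.INTER_NEAREST))
```

```text
(no output)
```

View pics/topc.png

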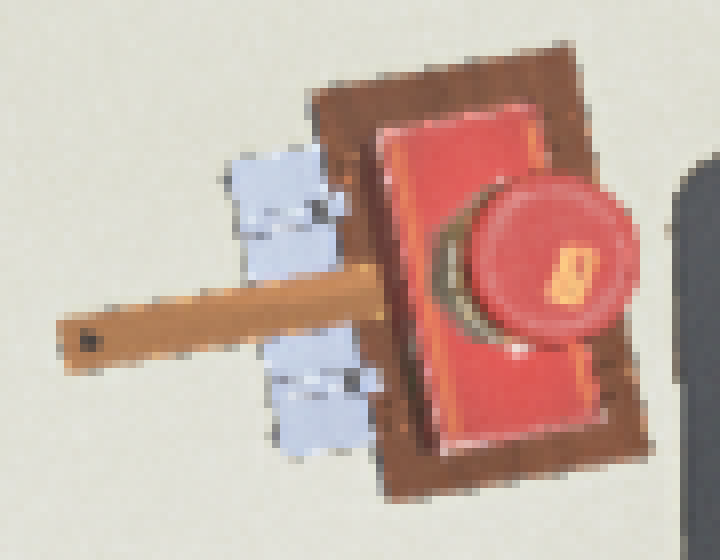

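View pics/scenec.png

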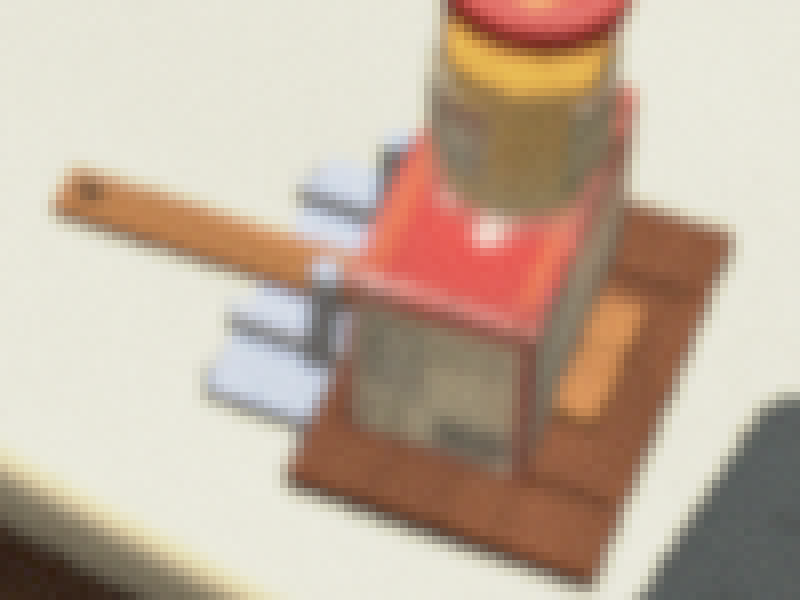

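The top crop shows the stand corners at (312,90), (575,42), (650,455) and (388,500), and post tops near (340,203) and (372,381). The handle end is at x≈62, y 320–373. The handle sits nearly midway between the posts, so I'll compute the exact positions.

```bash
cat > h.py <<'E'
import numpy as np,cv2
def ray(n,p,z):
    d=np.load(f"{n}.npz");v=d["E"][:3,:3]@np.linalg.inv(d["K"])@[p[0],p[1],1];c=d["E"][:3,3]
    return c+v*(z-c[2])/v[2]
def top(p,z): return ray("top",(275+p[0]/8-.5,170+p[1]/8-.5),z)
def sc(p,z): return ray("scene",(262+p[0]/8-.5,215+p[1]/8-.5),z)
E
python3 - <<'E'
from h import *
np.set_printoptions(precision=4,suppress=True)
C=np.array([top(p,.012) for p in[(312,90),(575,42),(650,455),(388,500)]])
print("corners",C,[np.linalg.norm(C[i]-C[i-1])for i in range(4)])
back=(C[1]+C[2])/2;front=(C[0]+C[3])/2
ax=back-front; th=np.arctan2(ax[1],ax[0]); ay=C[0]-C[3];th2=np.arctan2(ay[1],ay[0])-np.pi/2
print("yaw",np.degrees([th,th2]))
t=(th+th2)/2;X=np.array([np.cos(t),np.sin(t)]);Y=np.array([-X[1],X[0]])
O=back[:2]-.07*X; print("stand origin",O)
loc=lambda P:np.array([(P[:2]-O)@X,(P[:2]-O)@Y])
for n,p in(("up",(340,203)),("lo",(372,381))): P=top(p,.059);print("post",n,P,loc(P))
for p in((397,142),(325,268)): P=sc(p,.059);print("post sc",P,loc(P))
im=cv2.imread("top_raw.png");hsv=cv2.cvtColor(im,cv2.COLOR_BGR2HSV)
print("cols",hsv[170+41,[290,300,310,318]],hsv[175,320],hsv[210,150])
m=cv2.inRange(hsv,(8,100,130),(18,220,255))
s=np.zeros_like(m);s[205:220,280:322]=m[205:220,280:322]
ys,xs=np.nonzero(s);pts=np.array([ray("top",p,.02)[:2] for p in zip(xs,ys)])
c=pts.mean(0);u=np.linalg.svd(pts-c)[2][0];u*=np.sign(u@X)
d=(pts-c)@u;w=(pts-c)@[-u[1],u[0]]
print("handle n",len(pts),"c",c,"yaw",np.degrees(np.arctan2(u[1],u[0])),"len",np.ptp(d),"wid",np.ptp(w))
e=c+u*(d.min()-.0015);print("end",e,loc(e),"grip",e+.04*u,"mid",e+.11*u,loc(e+.11*u))
b=np.zeros_like(m);m2=cv2.inRange(hsv,(5,60,120),(22,255,255));b[150:270,130:215]=m2[150:270,130:215]
k=max(cv2.findContours(b,0,2)[0],key=cv2.contourArea);r=cv2.minAreaRect(k);q=np.array([ray("top",p,.021) for p in cv2.boxPoints(r)])
print("board",q,q.mean(0),[np.linalg.norm(q[i]-q[i-1])for i in range(4)])
E
```

```text
corners [[ 0.6079 -0.1305  0.012 ]
 [ 0.6293 -0.2429  0.012 ]
 [ 0.4531 -0.2737  0.012 ]
 [ 0.4332 -0.1625  0.012 ]] [np.float64(0.17765694357665665), np.float64(0.11449418515618497), np.float64(0.17884023004330507), np.float64(0.11296009296561464)]
yaw [-79.5488 -79.604 ]
stand origin [ 0.5285 -0.1895]
post up [ 0.5566 -0.1351  0.059 ] [-0.0484  0.0374]
post lo [ 0.4835 -0.1481  0.059 ] [-0.0488 -0.0368]
post sc [ 0.552  -0.1364  0.059 ] [-0.048   0.0327]
post sc [ 0.4824 -0.1475  0.059 ] [-0.0496 -0.0378]
cols [[ 13 128 177]
 [ 13 128 172]
 [ 10  84 189]
 [111  40 228]] [ 30  15 223] [ 15 138 196]
handle n 238 c [ 0.509  -0.0918] yaw -81.49578545975062 len 0.13243575325945006 wid 0.03589017482670921
end [ 0.4987 -0.0231] [-0.1691  0.0008] grip [ 0.5046 -0.0626] mid [ 0.515  -0.1319] [-0.0591 -0.0029]
board [[0.6719 0.5115 0.021 ]
 [0.6843 0.2232 0.021 ]
 [0.346  0.206  0.021 ]
 [0.3332 0.4901 0.021 ]] [0.5089 0.3577 0.021 ] [np.float64(0.3394111067304061), np.float64(0.2885762789892675), np.float64(0.3387328700160262), np.float64(0.28438831583746876)]
```

Run:
```python
from h import *
np.set_printoptions(precision=4,suppress=True)
im=cv2.imread("top_raw.png").astype(float);hsv=cv2.cvtColor(im.astype(np.uint8),cv2.COLOR_BGR2HSV).astype(float)
t=np.radians(-79.58);X=np.array([np.cos(t),np.sin(t)]);Y=np.array([-X[1],X[0]]);O=np.array([.5285,-.1895])
loc=lambda P:np.array([(P[:2]-O)@X,(P[:2]-O)@Y])
rb=im[:,:,2]-im[:,:,0]; L=[]
for x in range(286,319,2):
    c=rb[200:222,x]; w=np.clip(c-35,0,60); y=(w*np.arange(200,222)).sum()/w.sum(); L.append(loc(ray("top",(x,y),.02)))
L=np.array(L);print("handle centreline",L.T); print(np.polyfit(L[:,0],L[:,1],1))
row=np.clip(rb[208:219,276:300].sum(0),0,None); print("end profile",row.round())
m=cv2.inRange(hsv.astype(np.uint8),(8,80,110),(22,255,255)); s=np.zeros_like(m)
s[150:252,132:212]=m[150:252,132:212]; s=cv2.morphologyEx(s,cv2.MORPH_OPEN,np.ones((5,5)))
print("board cols",[ (np.nonzero(s[r])[0].min(),np.nonzero(s[r])[0].max()) for r in(170,200,230,245)])
s2=np.zeros_like(m);s2[150:290,150:195]=m[150:290,150:195]
print("rows",[ (np.nonzero(s2[:,c])[0][0],np.nonzero(s2[:,c])[0][-1]) for c in(155,173,190)])
for p in((138.7,160.0),(206.5,160),(208,258.5),(139.8,259.5)): print(ray("top",p,.021))
```

```text
handle centreline [[-0.1561 -0.1493 -0.1423 -0.1353 -0.1288 -0.1217 -0.1147 -0.1081 -0.101
  -0.0941 -0.0874 -0.0802 -0.0734 -0.0666 -0.0596 -0.0528 -0.0449]
 [-0.0007 -0.0011 -0.0005  0.0002 -0.0017 -0.0006  0.0001 -0.0014 -0.0005
  -0.0002 -0.0014  0.0002 -0.0002 -0.0008 -0.0003 -0.0004  0.0048]]
[0.0189 0.0016]
end profile [104. 107. 110. 104. 104.  99. 293. 648. 697. 487. 484. 589. 643. 650.
 655. 678. 674. 640. 657. 642. 619. 597. 580. 575.]
board cols [(np.int64(139), np.int64(205)), (np.int64(140), np.int64(206)), (np.int64(140), np.int64(207)), (np.int64(140), np.int64(207))]
rows [(np.int64(160), np.int64(289)), (np.int64(159), np.int64(289)), (np.int64(159), np.int64(289))]
[0.6747 0.4692 0.021 ]
[0.676  0.2364 0.021 ]
[0.3414 0.2265 0.021 ]
[0.3361 0.4573 0.021 ]
```

```bash
python3 -m handwheel '[[[-1,0.024,-0.058,0,0,0,-6],[-1,0.048,-0.116,0,0,0,-12],[-1,0.072,-0.174,0,0,0,-18],[-1,0.096,-0.232,0,0,0,-24],[-1,0.12,-0.29,0,0,0,-30]]]' 45; python3 -m handwheel '[[[-1,0.024,-0.058,0,0,0,-6],[-1,0.048,-0.116,0,0,0,-12],[-1,0.072,-0.174,0,0,0,-18],[-1,0.096,-0.232,0,0,0,-24],[-1,0.12,-0.29,0,0,0,-26.7]]]'
```

```text
clock: 0.72
eef_pos: [0.3727, 0.308, 0.2253]
eef_rot: [0.447, 0.895, -0.0, 0.0]
contact_force: [1.4, -0.3, 0.4]
grip_width: 0.998
gripper_force: 0.0
clock: 1.35
eef_pos: [0.4922, 0.0192, 0.2255]
eef_rot: [0.641, 0.768, 0.0, 0.0]
contact_force: [-0.0, 0.4, 0.3]
grip_width: 0.998
gripper_force: 0.0
```

```bash
python3 -m handwheel '[[[-1,0.006,-0.040,-0.03,0,0,0],[-1,0.012,-0.080,-0.07,0,0,0],[-1,0.012,-0.080,-0.12,0,0,0],[-1,0.012,-0.080,-0.155,0,0,0],[-1,0.012,-0.080,-0.155,0,0,0]]]'
python3 - <<'E'
from plant import optics
import cv2,numpy as np
d=optics.capture("scene");cv2.imwrite("pics/s1.png",cv2.resize(d["frame"][190:300,230:370],None,fx=5,fy=5,interpolation=cv2.INTER_CUBIC))
E
```

```text
clock: 1.98
eef_pos: [0.5009, -0.0583, 0.067]
eef_rot: [0.64, 0.768, -0.002, -0.004]
contact_force: [-0.1, 0.5, 0.5]
grip_width: 0.999
gripper_force: 0.0
```

View pics/s1.png

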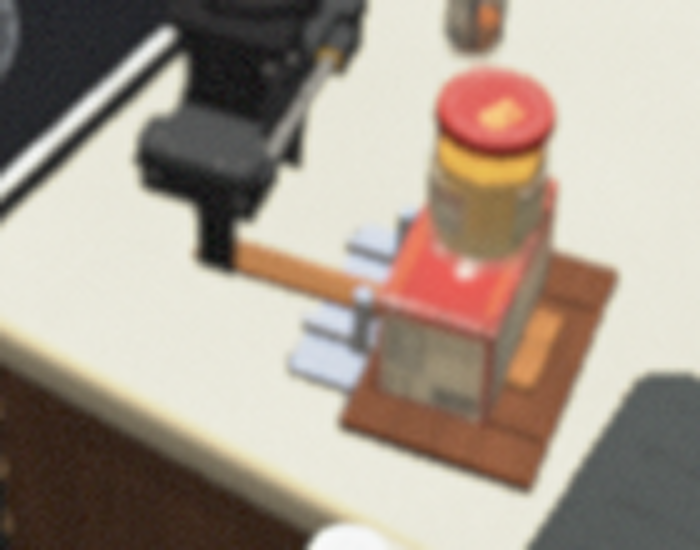

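The open fingers straddle the handle near (215,245), and the stack is undisturbed. I'll lower and close.

```bash
python3 -m handwheel '[[[-1,0,0,-0.03,0,0,0],[-1,0,0,-0.053,0,0,0],[-1,0,0,-0.053,0,0,0],[0.3,0,0,-0.053,0,0,0],[0.3,0,0,-0.053,0,0,0]]]' 10;python3 -m handwheel '[[[1,0,0,0,0,0,0],[1,0,0,0,0,0,0],[1,0,0,0,0,0,0],[1,0,0,0,0,0,0]]]' 10; python3 -c "
from plant import env;o=env.get_obs();print(o['torque'],o['eef_rot'])"
```

```text
clock: 2.65
eef_pos: [0.5055, -0.0591, 0.0196]
eef_rot: [0.64, 0.768, 0.001, 0.002]
contact_force: [-0.8, 0.1, 0.1]
grip_width: 0.845
gripper_force: 0.0
clock: 3.15
eef_pos: [0.5039, -0.0588, 0.0176]
eef_rot: [0.64, 0.768, -0.0, -0.0]
contact_force: [0.3, -0.4, -0.5]
grip_width: 0.428
gripper_force: 0.0
[-0.119051    0.0267719   0.02918357] [ 6.40162816e-01  7.68239264e-01 -3.65694095e-05 -2.88350088e-05]
```

```bash
python3 -m handwheel '[[[1,0,0,0,0,0,0],[1,0,0,0,0,0,0],[1,0,0,0,0,0,0]]]' 10;python3 -m handwheel '[[[1,0,0,0,0,0,0],[1,0,0,0,0,0,0],[1,0,0,0,0,0,0]]]' 45; python3 -c "
from plant import env;o=env.get_obs();print(o['torque'],o['eef_rot'],o['eef_pos'])"
```

```text
clock: 3.52
eef_pos: [0.5038, -0.0588, 0.0175]
eef_rot: [0.64, 0.768, -0.0, -0.0]
contact_force: [0.2, -0.4, -0.6]
grip_width: 0.251
gripper_force: 10.0
clock: 3.9
eef_pos: [0.5038, -0.0588, 0.0176]
eef_rot: [0.64, 0.768, -0.0, -0.0]
contact_force: [-1.3, -0.5, 0.3]
grip_width: 0.245
gripper_force: 45.0
[-0.11608524  0.20024964 -0.03748645] [ 6.40142396e-01  7.68256250e-01 -1.32826128e-04 -1.72617561e-04] [ 0.50380901 -0.05877425  0.01755508]
```

```bash
cat > st.py <<'E'
from plant import env;import numpy as np
o=env.get_obs();t=np.radians(-79.58);X=np.array([np.cos(t),np.sin(t)]);Y=np.array([-X[1],X[0]])
p=o['eef_pos'][:2]-[.5285,-.1895];f=o['contact_force'];q=o['eef_rot']
print("loc mm",(1e3*np.array([p@X,p@Y])).round(1),"z",round(1e3*o['eef_pos'][2],1),"F x,y,z",round(f[:2]@X,1),round(f[:2]@Y,1),round(f[2],1),"T",np.round(o['torque'],2),"yawy",round(np.degrees(2*np.arctan2(q[1],q[0]))-90,2))
E
python3 st.py
python3 -m handwheel '[[[1,-0.0004,0.002,0,0,0,0],[1,-0.0007,0.004,0,0,0,0],[1,-0.0011,0.006,0,0,0,0],[1,-0.0011,0.006,0,0,0,0]]]'>/dev/null;python3 st.py; python3 -m handwheel '[[[1,-0.0004,0.002,0,0,0,0],[1,-0.0007,0.004,0,0,0,0],[1,-0.0007,0.004,0,0,0,0]]]'>/dev/null;python3 st.py
```

```text
loc mm [-133.    -0.6] z 17.6 F x,y,z 0.3 -1.3 0.3 T [-0.12  0.2  -0.04] yawy 10.4
loc mm [-139.4   -0.5] z 17.6 F x,y,z 0.4 0.0 -1.0 T [-0.05  0.08 -0.05] yawy 10.41
loc mm [-143.3   -0.4] z 17.7 F x,y,z 0.7 0.2 -1.6 T [-0.18  0.02 -0.04] yawy 10.39
```

```bash
for i in 1 2 ; do python3 -m handwheel '[[[1,-0.0004,0.002,0,0,0,0],[1,-0.0004,0.002,0,0,0,0]]]'>/dev/null;python3 st.py; done
python3 - <<'E'
from plant import optics
import cv2,numpy as np
d=optics.capture("top");a=cv2.resize(d["frame"][170:240,275:365],None,fx=6,fy=6)
d=optics.capture("scene");b=cv2.resize(d["frame"][215:290,262:362],None,fx=5.6,fy=5.6)
b=b[:420,:];cv2.imwrite("pics/c2.png",cv2.resize(np.hstack([a,b[:,:540]]),None,fx=.74,fy=.74))
E
```

```text
loc mm [-145.1   -0.4] z 17.7 F x,y,z 2.3 0.0 -1.0 T [-0.43  0.03 -0.01] yawy 10.4
loc mm [-147.4   -0.4] z 17.7 F x,y,z 1.3 0.5 -1.8 T [-0.4  -0.06  0.06] yawy 10.39
```

View pics/c2.png

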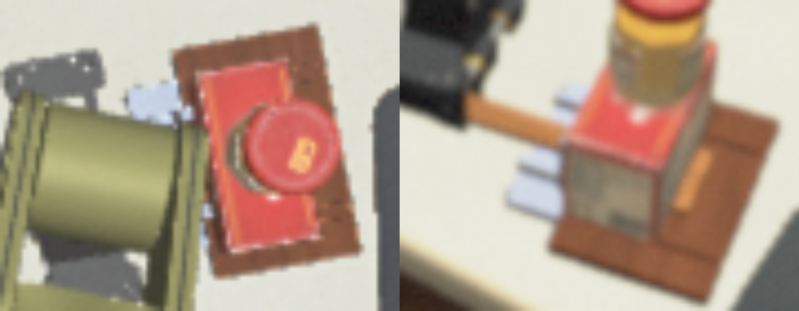

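The stack rides with the paddle and now sits right behind the posts, upright. I'll continue in small steps.

```bash
for i in 1 2 3 4; do python3 -m handwheel '[[[1,-0.0003,0.0015,0,0,0,0],[1,-0.0003,0.0015,0,0,0,0]]]'>/dev/null;python3 st.py; done
```

```text
loc mm [-148.9   -0.5] z 17.7 F x,y,z 1.5 -0.3 -0.4 T [-0.4  -0.01  0.07] yawy 10.4
loc mm [-150.4   -0.5] z 17.7 F x,y,z 1.3 0.6 -2.4 T [-0.35  0.01  0.03] yawy 10.39
loc mm [-152.    -0.6] z 17.6 F x,y,z 2.0 1.3 -0.5 T [-0.38 -0.04 -0.01] yawy 10.4
loc mm [-153.5   -0.6] z 17.7 F x,y,z 2.0 -0.2 -0.6 T [-0.4 -0.   0. ] yawy 10.39
```

```bash
for i in 1 2 3 4 5; do python3 -m handwheel '[[[1,-0.0004,0.002,0,0,0,0],[1,-0.0004,0.002,0,0,0,0]]]'>/dev/null;python3 st.py; done
```

```text
loc mm [-155.6   -0.6] z 17.7 F x,y,z 1.9 0.9 -0.3 T [-0.41 -0.08  0.06] yawy 10.4
loc mm [-157.6   -0.7] z 17.7 F x,y,z 1.9 0.6 -0.4 T [-0.36  0.01 -0.04] yawy 10.4
loc mm [-159.7   -0.7] z 17.6 F x,y,z 1.8 0.3 0.3 T [-0.42 -0.01  0.02] yawy 10.4
loc mm [-161.7   -0.7] z 17.7 F x,y,z 2.2 0.6 -0.7 T [-0.39 -0.01  0.01] yawy 10.39
loc mm [-163.7   -0.8] z 17.6 F x,y,z 1.7 0.2 -0.5 T [-0.38  0.01 -0.01] yawy 10.4
```

```bash
for i in 1 2 3 4 5 6 7 8; do python3 -m handwheel '[[[1,-0.0003,0.002,0,0,0,0],[1,-0.0007,0.004,0,0,0,0]]]'>/dev/null;python3 st.py; done
```

```text
loc mm [-167.7   -0.7] z 17.7 F x,y,z 2.7 0.5 -0.2 T [-0.51  0.01  0.03] yawy 10.39
loc mm [-171.8   -0.7] z 17.7 F x,y,z 1.9 -0.3 -0.4 T [-0.51 -0.05  0.01] yawy 10.39
loc mm [-175.9   -0.6] z 17.7 F x,y,z 2.6 -0.2 0.2 T [-0.56 -0.02 -0.  ] yawy 10.4
loc mm [-179.9   -0.6] z 17.7 F x,y,z 2.6 0.4 -0.1 T [-0.5  -0.03  0.02] yawy 10.39
loc mm [-183.9   -0.5] z 17.7 F x,y,z 2.8 0.2 -0.7 T [-0.52  0.02 -0.  ] yawy 10.39
loc mm [-188.    -0.5] z 17.7 F x,y,z 2.9 -0.5 -0.4 T [-0.61  0.    0.  ] yawy 10.4
loc mm [-192.    -0.5] z 17.7 F x,y,z 3.3 -0.7 -0.6 T [-0.73 -0.04  0.01] yawy 10.4
loc mm [-196.1   -0.5] z 17.7 F x,y,z 3.8 0.3 -0.4 T [-0.62 -0.03 -0.02] yawy 10.39
```

Run:
```python
from plant import optics
import cv2,numpy as np
d=optics.capture("scene");cv2.imwrite("pics/s3.png",cv2.resize(d["frame"][180:300,220:370],None,fx=5,fy=5,interpolation=cv2.INTER_CUBIC))
```

```text
(no output)
```

View pics/s3.png

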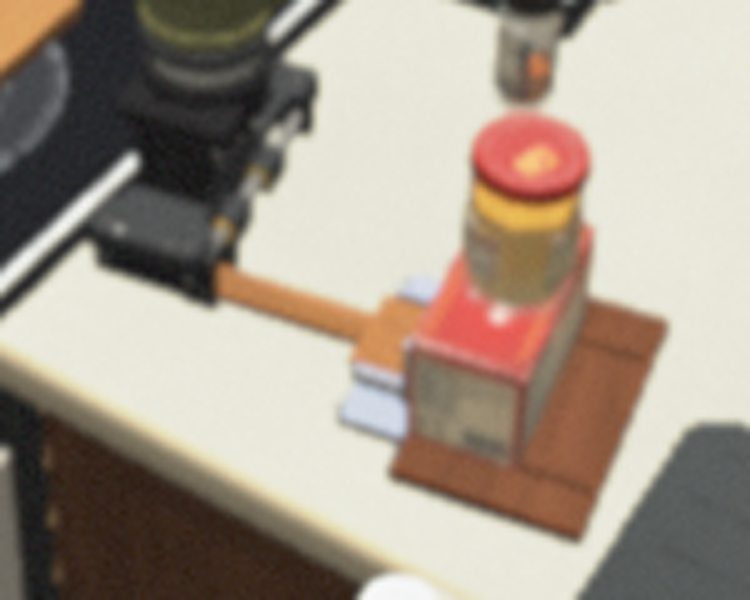

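The blade has passed through the gate and the stack is upright against the posts, with the shoulder corner at (355,350). I'll continue slowly while the box settles.

```bash
for i in 1 2 3 4 5 6 7 8 ; do python3 -m handwheel '[[[1,-0.0003,0.002,0,0,0,0],[1,-0.0007,0.004,0,0,0,0]]]'|head -1;python3 st.py; done
```

```text
clock: 9.93
loc mm [-200.6   -0.6] z 17.6 F x,y,z 1.3 1.0 0.6 T [-0.5   0.03  0.03] yawy 10.37
clock: 10.18
loc mm [-204.5   -0.4] z 17.6 F x,y,z 1.9 -0.1 -0.4 T [-0.33 -0.   -0.05] yawy 10.39
clock: 10.42
loc mm [-208.5   -0.4] z 17.6 F x,y,z 0.8 1.0 0.1 T [-0.25  0.03  0.05] yawy 10.39
clock: 10.68
loc mm [-212.4   -0.4] z 17.6 F x,y,z 1.0 0.5 0.1 T [-0.23  0.02 -0.03] yawy 10.39
clock: 10.92
loc mm [-216.5   -0.3] z 17.7 F x,y,z 0.5 -0.5 -0.2 T [-0.2   0.02 -0.03] yawy 10.39
clock: 11.18
loc mm [-2.205e+02 -2.000e-01] z 17.7 F x,y,z 1.2 -0.1 -0.4 T [-0.19  0.02  0.01] yawy 10.39
clock: 11.42
loc mm [-2.246e+02 -2.000e-01] z 17.6 F x,y,z 0.6 -0.2 -1.5 T [-0.16  0.04  0.01] yawy 10.39
clock: 11.68
loc mm [-2.287e+02 -2.000e-01] z 17.6 F x,y,z 2.0 0.2 -1.1 T [-0.17  0.01 -0.01] yawy 10.39
```

```bash
for i in 1 2 3 4 ; do python3 -m handwheel '[[[1,-0.0004,0.002,0,0,0,0],[1,-0.0008,0.004,0,0,0,0]]]'|head -1;python3 st.py; done; python3 -m handwheel '[[[1,-0.001,0.005,0.001,0,0,0],[1,-0.002,0.01,0.003,0,0,0],[1,-0.003,0.016,0.006,0,0,0],[1,-0.004,0.022,0.01,0,0,0],[1,-0.005,0.028,0.016,0,0,0]]]'|head -1; python3 st.py
python3 - <<'E'
from plant import optics
import cv2,numpy as np
d=optics.capture("scene");cv2.imwrite("pics/s4.png",cv2.resize(d["frame"][180:300,220:370],None,fx=5,fy=5,interpolation=cv2.INTER_CUBIC))
E
```

```text
clock: 11.92
loc mm [-232.9   -0.3] z 17.6 F x,y,z 0.1 -0.2 -1.4 T [-0.01  0.07 -0.02] yawy 10.39
clock: 12.18
loc mm [-236.8   -0.3] z 17.7 F x,y,z 0.4 0.7 -0.9 T [0.   0.06 0.03] yawy 10.4
clock: 12.42
loc mm [-240.9   -0.4] z 17.6 F x,y,z 0.8 0.3 -0.6 T [-0.05  0.07 -0.  ] yawy 10.39
clock: 12.68
loc mm [-245.    -0.4] z 17.7 F x,y,z -0.9 0.8 0.0 T [-0.02  0.11  0.01] yawy 10.39
clock: 13.3
loc mm [-273.8   -0.4] z 34.0 F x,y,z -0.2 1.0 -0.4 T [-0.03  0.09 -0.05] yawy 10.4
```

View pics/s4.png

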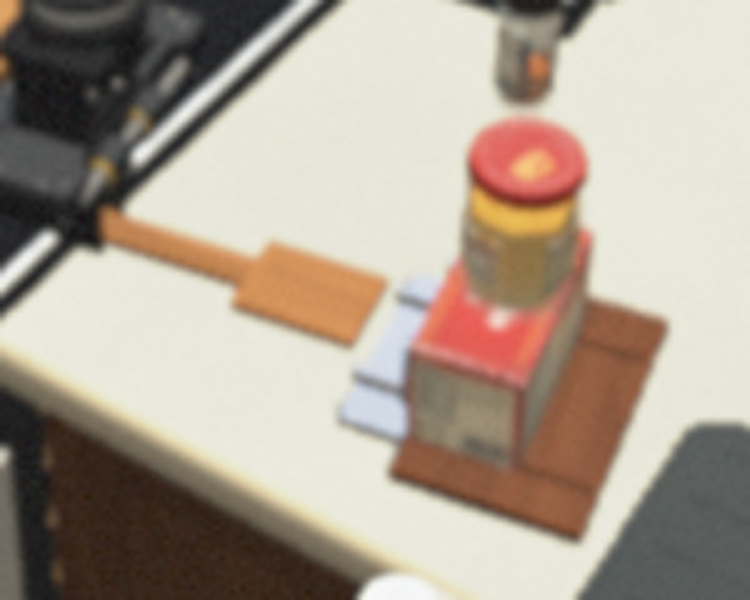

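The paddle is free; the box and jar are upright on the stand. Next I'll check the board's top height from two views, and the mill's position.

Run:
```python
from h import *
np.set_printoptions(precision=4,suppress=True)
print("mill",ray("scene",(404/1.5,259/1.5),0.0),ray("scene",(404/1.5,259/1.5),0.012))
im=cv2.imread("scene_raw.png");hsv=cv2.cvtColor(im,cv2.COLOR_BGR2HSV)
m=cv2.inRange(hsv,(8,100,140),(20,255,255));b=np.zeros_like(m);b[150:240,120:245]=m[150:240,120:245]
k=max(cv2.findContours(b,0,2)[0],key=cv2.contourArea);r=cv2.minAreaRect(k);q=cv2.approxPolyDP(k,5,True)[:,0];print(q.tolist())
M=cv2.moments(k);c=(M['m10']/M['m00'],M['m01']/M['m00'])
for z in(.01,.021,.03,.04): print(z,[ray("scene",p,z)[:2].round(3).tolist() for p in q],ray("top",(173.2,209.5),z)[:2])
```

```text
mill [0.79   0.1763 0.    ] [0.7767 0.1672 0.012 ]
[[235, 177], [190, 159], [127, 209], [177, 231]]
0.01 [[0.687, 0.257], [0.679, 0.47], [0.342, 0.446], [0.361, 0.234]] [0.5061 0.3499]
0.021 [[0.675, 0.247], [0.668, 0.459], [0.335, 0.434], [0.354, 0.225]] [0.5058 0.3474]
0.03 [[0.666, 0.24], [0.659, 0.449], [0.329, 0.425], [0.348, 0.218]] [0.5057 0.3453]
0.04 [[0.656, 0.231], [0.648, 0.438], [0.323, 0.415], [0.341, 0.21]] [0.5054 0.343 ]
```

```bash
python3 -m handwheel '[[[1,0,0.01,0.03,0,0,0],[1,-0.004,0.03,0.06,0,0,5],[1,-0.009,0.055,0.075,0,0,14],[1,-0.014,0.085,0.075,0,0,23],[1,-0.019,0.115,0.075,0,0,32]]]'; python3 -m handwheel '[[[1,-0.005,0.03,0,0,0,10],[1,-0.01,0.06,0,0,0,20],[1,-0.015,0.09,0,0,0,30],[1,-0.02,0.12,0,0,0,40],[1,-0.025,0.15,0,0,0,49.4]]]';python3 -m handwheel '[[[1,0,0,-0.02,0,0,0],[1,0,0,-0.04,0,0,0],[1,0,0,-0.05,0,0,0],[1,0,0,-0.05,0,0,0]]]'; python3 st.py
```

```text
clock: 13.98
eef_pos: [0.4599, 0.1952, 0.1094]
eef_rot: [0.401, 0.916, 0.0, 0.001]
contact_force: [-0.0, -0.4, -1.3]
grip_width: 0.249
gripper_force: 45.0
clock: 14.6
eef_pos: [0.4345, 0.3453, 0.1088]
eef_rot: [-0.018, 1.0, -0.0, 0.0]
contact_force: [-0.6, 0.8, -0.7]
grip_width: 0.246
gripper_force: 45.0
clock: 15.1
eef_pos: [0.4339, 0.3428, 0.0568]
eef_rot: [-0.015, 1.0, -0.001, -0.001]
contact_force: [-0.1, 0.2, -0.8]
grip_width: 0.246
gripper_force: 45.0
loc mm [-540.6    3.3] z 56.8 F x,y,z -0.3 -0.0 -0.8 T [0.02 0.1  0.01] yawy 91.71
```

The fingertips reach about 5 mm below the paddle's underside, so a direct release would drop it. I'll first rest it with the handle overhanging the board's front edge, regrip higher, and then place it.

```bash
python3 -m handwheel '[[[1,-0.03,0,0,0,0,0],[1,-0.06,0,0,0,0,0],[1,-0.09,0,0,0,0,0],[1,-0.117,-0.003,-0.01,0,0,0],[1,-0.117,-0.003,-0.022,0,0,0]]]'>/dev/null;python3 st.py; for i in 1 2 3 4; do python3 -m handwheel '[[[1,0,0,-0.002,0,0,0],[1,0,0,-0.002,0,0,0]]]'|head -2;python3 st.py; done
```

```text
loc mm [-560.1 -111.8] z 36.9 F x,y,z 0.0 0.1 -1.1 T [ 0.02  0.08 -0.04] yawy 91.83
clock: 15.98
eef_pos: [0.3189, 0.3414, 0.0349]
loc mm [-560.  -110.1] z 34.9 F x,y,z -0.1 0.8 -0.4 T [ 0.    0.06 -0.04] yawy 91.74
clock: 16.23
eef_pos: [0.3182, 0.3413, 0.0327]
loc mm [-560.  -110.8] z 32.7 F x,y,z 0.3 0.3 -0.5 T [ 0.03  0.07 -0.01] yawy 91.77
clock: 16.48
eef_pos: [0.3177, 0.3411, 0.0305]
loc mm [-560.  -111.4] z 30.5 F x,y,z -0.0 0.1 -0.9 T [ 0.04  0.05 -0.03] yawy 91.79
clock: 16.73
eef_pos: [0.3176, 0.3411, 0.0285]
loc mm [-560.  -111.4] z 28.5 F x,y,z 0.7 -0.7 -1.3 T [0.   0.06 0.  ] yawy 91.8
```

```bash
for i in 1 2 3 4; do python3 -m handwheel '[[[1,0,0,-0.0007,0,0,0],[1,0,0,-0.0007,0,0,0]]]'>/dev/null;python3 st.py; done
```

```text
loc mm [-560.1 -111.3] z 27.9 F x,y,z -0.0 -0.5 -0.8 T [0.01 0.07 0.07] yawy 91.79
loc mm [-560.1 -111.3] z 27.2 F x,y,z 0.7 1.1 -1.3 T [ 0.01  0.07 -0.  ] yawy 91.8
loc mm [-560.1 -111.2] z 26.6 F x,y,z 0.1 -0.3 0.2 T [ 0.05  0.02 -0.01] yawy 91.79
loc mm [-560.1 -111.1] z 26.4 F x,y,z 1.2 -1.5 5.0 T [-0.21  0.31 -0.06] yawy 91.79
```

```bash
python3 -m handwheel '[[[1,0,0,0.0005,0,0,0],[0.3,0,0,0.0005,0,0,0],[0.3,0,0,0.0005,0,0,0],[0.3,0,0,0.0005,0,0,0]]]';python3 -m handwheel '[[[0.3,0,0,0.003,0,0,0],[0.3,0,0,0.0065,0,0,0],[0.3,0,0,0.0065,0,0,0],[1,0,0,0.0065,0,0,0],[1,0,0,0.0065,0,0,0]]]' 10;python3 -m handwheel '[[[1,0,0,0,0,0,0],[1,0,0,0,0,0,0]]]' 20; python3 st.py
```

```text
clock: 18.23
eef_pos: [0.3178, 0.3412, 0.0262]
eef_rot: [-0.016, 1.0, -0.0, -0.0]
contact_force: [-0.8, -0.2, 0.5]
grip_width: 0.35
gripper_force: 0.0
clock: 18.85
eef_pos: [0.3177, 0.3411, 0.0328]
eef_rot: [-0.016, 1.0, -0.0, -0.0]
contact_force: [-0.1, 0.2, 1.1]
grip_width: 0.251
gripper_force: 10.0
clock: 19.1
eef_pos: [0.3178, 0.3412, 0.0328]
eef_rot: [-0.016, 1.0, -0.0, -0.0]
contact_force: [-0.6, -1.3, 1.0]
grip_width: 0.247
gripper_force: 20.0
loc mm [-560.  -111.3] z 32.8 F x,y,z 1.2 -0.8 1.0 T [-0.07  0.04 -0.01] yawy 91.79
```

```bash
python3 -m handwheel '[[[1,0,0,0.005,0,0,0],[1,0,0,0.02,0,0,0],[1,0.03,0.001,0.025,0,0,0],[1,0.06,0.002,0.025,0,0,0],[1,0.09,0.003,0.025,0,0,0]]]' 35;python3 -m handwheel '[[[1,0.027,0.001,0,0,0,0],[1,0.027,0.001,-0.01,0,0,0],[1,0.027,0.001,-0.018,0,0,0],[1,0.027,0.001,-0.022,0,0,0],[1,0.027,0.001,-0.022,0,0,0]]]'; python3 st.py
python3 - <<'E'
from plant import optics
import cv2,numpy as np
d=optics.capture("scene");a=d["frame"][130:250,100:260]
d=optics.capture("top");b=d["frame"][150:270,120:220]
cv2.imwrite("pics/s5.png",cv2.resize(np.hstack([a,b]),None,fx=3,fy=3,interpolation=cv2.INTER_CUBIC))
E
```

```text
clock: 19.73
eef_pos: [0.4091, 0.3446, 0.0593]
eef_rot: [-0.016, 1.0, 0.0, 0.001]
contact_force: [0.1, -0.1, -0.8]
grip_width: 0.251
gripper_force: 35.0
clock: 20.35
eef_pos: [0.4336, 0.345, 0.0352]
eef_rot: [-0.016, 1.0, -0.0, -0.001]
contact_force: [0.6, 1.0, -1.5]
grip_width: 0.252
gripper_force: 35.0
loc mm [-542.8    3.4] z 35.2 F x,y,z -0.9 0.8 -1.5 T [-0.    0.04 -0.  ] yawy 91.83
```

View pics/s5.png

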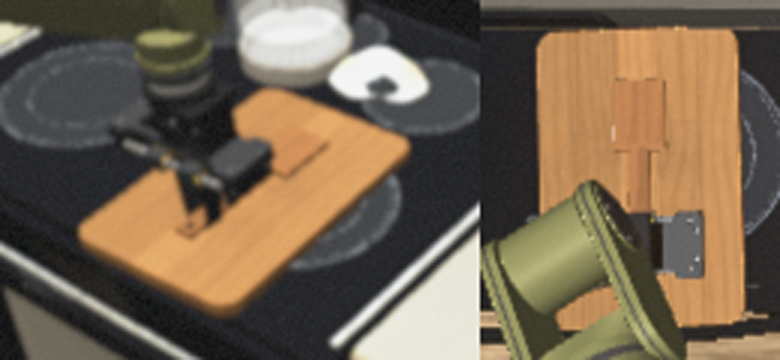

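The paddle is held flat and centred on the board: blade at (640,115), board spanning x 538–743. I'll lower it by feel.

```bash
for i in 1 2 3 4; do python3 -m handwheel '[[[1,0,0,-0.0006,0,0,0],[1,0,0,-0.0006,0,0,0]]]'>/dev/null;python3 st.py; done
```

```text
loc mm [-542.9    4.6] z 35.5 F x,y,z 0.5 -1.1 -0.6 T [ 0.01  0.12 -0.02] yawy 91.8
loc mm [-542.8    4.5] z 34.6 F x,y,z -0.5 -0.2 0.1 T [0.03 0.07 0.01] yawy 91.79
loc mm [-542.8    4.5] z 34.0 F x,y,z -0.0 -0.9 -0.4 T [ 0.04  0.05 -0.01] yawy 91.79
loc mm [-542.8    4.5] z 33.4 F x,y,z 0.6 -0.2 -1.4 T [0.01 0.03 0.01] yawy 91.79
```

```bash
for i in 1 2; do python3 -m handwheel '[[[1,0,0,-0.0004,0,0,0],[1,0,0,-0.0004,0,0,0]]]'>/dev/null;python3 st.py; done
```

```text
loc mm [-542.9    4.6] z 33.1 F x,y,z -0.1 0.4 -0.3 T [0.02 0.05 0.03] yawy 91.8
loc mm [-542.9    4.6] z 32.9 F x,y,z 0.0 -1.0 1.0 T [-0.01  0.19 -0.02] yawy 91.8
```

```bash
python3 -m handwheel '[[[1,0,0,-0.0003,0,0,0],[1,0,0,-0.0003,0,0,0]]]'>/dev/null;python3 st.py; python3 -m handwheel '[[[0.2,0,0,0,0,0,0],[0.2,0,0,0,0,0,0],[0.2,0,0,0,0,0,0],[0.2,0,0,0,0,0,0]]]'; python3 -m handwheel '[[[0.2,0,0,0.01,0,0,0],[0.2,0,0,0.04,0,0,0],[0.2,0,0,0.08,0,0,0],[0.2,0,0,0.12,0,0,0],[0.2,-0.03,0.03,0.14,0,0,0]]]'; python3 -m handwheel '[[[-1,-0.03,0.04,0,0,0,0],[-1,-0.06,0.08,0.02,0,0,0],[-1,-0.09,0.12,0.03,0,0,0],[-1,-0.12,0.15,0.03,0,0,0],[-1,-0.12,0.15,0.03,0,0,0]]]'
python3 - <<'E'
from plant import optics
import cv2,numpy as np
b=optics.capture("top")["frame"][150:270,120:370];a=optics.capture("scene")["frame"][130:300,110:360]
cv2.imwrite("pics/s6.png",cv2.resize(np.vstack([a,b]),None,fx=2,fy=2,interpolation=cv2.INTER_CUBIC))
E
```

```text
loc mm [-542.9    4.6] z 32.8 F x,y,z 1.9 -2.8 4.2 T [-0.18  0.41 -0.02] yawy 91.8
clock: 22.7
eef_pos: [0.4348, 0.3452, 0.0322]
eef_rot: [-0.016, 1.0, -0.0, 0.0]
contact_force: [-0.1, 0.2, 0.9]
grip_width: 0.401
gripper_force: 0.3
clock: 23.32
eef_pos: [0.4068, 0.3752, 0.1762]
eef_rot: [-0.014, 1.0, 0.001, 0.002]
contact_force: [0.5, 0.2, -1.2]
grip_width: 0.401
gripper_force: 0.0
clock: 23.95
eef_pos: [0.2829, 0.5267, 0.203]
eef_rot: [-0.018, 1.0, 0.0, 0.0]
contact_force: [0.2, -0.1, 0.9]
grip_width: 0.872
gripper_force: 0.0
```

View pics/s6.png

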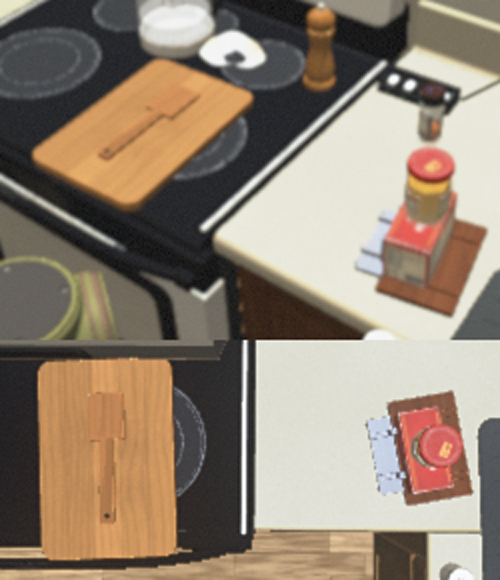

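The paddle lies flat in the middle of the board at (107,457), the box and jar stand upright on the stand at (430,450), and the other things are undisturbed. I'll hand it in.

```bash
python3 -c "
from plant import env;print(env.hand_in())"
```

```text
the job is handed in; nothing more can be done
None
```

The paddle was drawn out cleanly between the posts and laid flat in the middle of the chopping board, the box and jar stand upright on the stand, and the job was handed in at about 24 s.

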